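# Put the long ebony blank away in the stock box under the drying shelf

## Task

On the violin maker's bench, slide the cover of the stock box fully back, bring the long ebony blank in under the low slatted drying shelf and lay it flat in the compartment, then slide the cover fully shut over it. Do not knock the drying shelf, and leave the short ebony offcut and everything else on the bench and on the shelf where they are.

Things in the scene. Friction and masses are not known exactly. Their poses are not given: they have to be found in the camera images.
- stock_box: Fixed plywood box, 170 (x) by 194 (y) by 32 mm high, plus 7 mm thick cover rails along its front and back edges, tops 40 mm above the bench. Origin: centre of its underside, on the bench. x runs from its front (the knob's side, facing the robot's right) to its back, y to its left (towards the robot). Left half: open compartment; right half (y < -1 mm): closed deck, where the opened cover parks.
- drying_shelf: Fixed slatted shelf over the box; origin and axes of stock_box. Three slats 22 mm wide (x), 240 long (y), at x = -29, +9, +47, undersides 102 and tops 112 mm above the bench; nothing overhangs in front of x = -40. Posts 14 mm square at x = -18 and +46, y = -110 and +110; end rails at those y, z 90 to 102, x -35 to +55.
- compartment (a point): Centre of the compartment floor, 8 mm above the bench, at x 0, y +48 mm in the box; axes as stock_box. Inside: x -78 to +78, y 42 mm to either side; 24 mm deep (walls to 32 mm above the bench, the rails 8 mm more at front and back).
- shelf_edge (a point): Middle of the lower front edge of the foremost slat, 102 mm above the bench; axes as stock_box.
- cover (a joint): Flat wooden cover, 152 (x) by 92 (y) by 6 mm, sliding along the box's y with about 1.5 N of friction; stays where left. 0 = fully shut (centre at y = +48 mm in the box); grows as it moves to the box's -y; 0.095 m = fully back, compartment clear. Its top is 38.5 mm above the bench. Starts shut or up to 30 mm open.
- cover_knob (a point): Centre of the cover's upright wooden grip block, 24 (x) by 14 (y) by 22 mm high, standing on the cover (from 38.5 to 60.5 mm above the bench) at x = -60 in the box, just in front of the shelf's edge. Pinch it across y. Axes as stock_box.
- blank: The long ebony blank: a loose dark bar 140 (x) by 22 (y) by 18 mm high, about 60 g, lying flat on the open bench in front of the box, nearer to or farther from the robot than the offcut. Origin: centre of its underside; x along its length. Its ends are alike.
- blank_center (a point): Centre of the long blank.
- offcut: A short ebony offcut, 70 by 22 by 18 mm, same wood, lying beside the blank; not wanted. Origin: centre of its underside.
- carton: Small cardboard carton, 60 by 50 by 32 mm, standing on the shelf's slats over the deck. Leave it.
- varnish: Small amber varnish jar, 42 mm across, 55 mm high, standing on the shelf's slats. Leave it.
- thumb_plane: Small brass plane, 75 by 26 mm, 28 mm high, on the bench in front of the box. Leave it.
- glue_jar: Glass jar 68 mm across, 85 mm high, on the bench at the far left. Leave it.
- bar_clamp: Steel bar clamp, 240 by 80 mm, lying about 24 mm high along the far edge of the bench. Leave it.
- spruce_wedge: Pale spruce block, 110 by 45 by 22 mm, on the bench to the left of the robot's middle. Leave it.
Not all that is in view belongs to the job. Leave any blue, green or orange look-alike of the blank alone.

How it is judged:
By the outcome, as a careful person would: the job done as asked, in the order asked, and still so for the second after the job is handed in, with the robot touching nothing.
It also fails if it takes over 72 s, if anything falls off the work surface, if the arm or the gripper's body presses on something with over 40 N, if the wrist force passes 120 N, or if a joint passes its speed limit or range.

## Robot

A 7-joint arm with a two-finger parallel gripper is mounted at the origin on the work surface. World frame = base frame: x ahead of the robot, y to its left, z up, the work surface at z = 0. Lengths are in m, angles in rad, forces in N, time in s.
With the tool pointing down it reaches from about 0.425 to 0.875 m from the base axis. Payload 4.7 kg.
Tool frame: the origin (TCP) lies on the centre line of the jaws, within the pads' length; the fingertips stand 19 mm ahead of it and the grasp point (between the pads) is the TCP (tip_extent is the distance from the TCP to the fingertips, in m); z points along the fingers, y is the line along which they close (so a half turn about z gives the same grasp; the last joint's range is limited). The gripper opens to 87 mm and grips with 3 to 60 N. Pads are 19 mm wide; open, the fingers measure 117 mm over their backs; the gripper's body (75 mm by 190 mm) begins 51 mm behind the grasp point.
Start: joints at [1.289, 0.321, -0.07, 1.45, 0.023, 1.371, -0.057], TCP at [0.189, -0.622, 0.242] pointing down, gripper open.
Joint ranges: [-2.86, 2.86], [-0.3, 2.09], [-1.38, 1.24], [0.06, 2.45], [-1.56, 4.7], [0.09, 2.05], [-2.69, 2.69]. Speed limits (rad/s): [2.57, 2.57, 3.14, 3.14, 3.14, 3.14, 3.14].

## Interface

Orientations are given as a unit quaternion [x, y, z, w].
In Python, from cell import sense, grab_frame, sign_off, tip_extent gives the robot as it stands.
- The arm moves only by the tool step_arm, never from a script. Its arguments are lists of equal length, an entry for each row: "angular": the turn, a rotation vector about the tool's x, y, z as a fraction of full scale, a list of three; "delta_pos": the shift along the tool's x, y, z as a fraction of full scale, a list of three; "gripper": the closure, from -1 (fully open) to 1 (shut). A call has exactly 5 rows; each row shifts and turns the commanded pose from where the row before left it, along the tool's axes as they then stand; what a row does not reach is not made up. Full scale, the value 1, is 0.03 m for a shift and 0.12 rad for a turn. A row lasts 1/12 s, in which the tool goes at most 41.7 mm and 7.16 degrees, less where a joint would pass 70% of its speed; a pose out of reach is approached as far as the arm can. A call with a number of a shift or a turn outside -1 to 1 is refused whole. A call with a gripper value outside its range is refused whole. The fingers move at their own pace and stop on an object; "grip_force" is the grip in N (left out, the last holds). Time passes only in rows, so rows that do not move let the fingers close, or fill a call up. It gives the time, the measured TCP pose, the force, the opening and the grip force at its end, in the units of the state.
- sense(): the state, without advancing time (a new reading comes with each control period).
- grab_frame(name): name is "scene" or "top" or "wrist"; returns a dict with "img" (420x560x3 uint8, red, green, blue), "fx", "fy", "cx", "cy" (pixels), "rvec" (rotation vector, rad) and "tvec" (3), from world to camera coordinates, as OpenCV has them. Camera axes: x right, y down, z forward; pixel columns grow to the right and rows downward; lengths in m; the calibration is good to about 2 mm. A picture is of the moment at which its call begins. There is no depth.
- sign_off(): hands the job in; it is judged then, once.
The state is a dict: "clock": time; "q": joint angles; "joint_velocities": joint speeds; "effort": joint torques, N m; "position": TCP position; "tool_rot": TCP orientation; "contact_force": force on the tool from outside, world axes, zero at the start; "moment": the same for the moment, N m; "finger_gap": opening from 0.0 (shut) to 1.0 (fully open); "grasp_force": force on a finger pad.
Only numpy, scipy, OpenCV 4.12 (cv2) and the standard library are available. Lean on these libraries where they do the work, as an engineer would, in place of code of your own. Each camera call takes 0.05 s, during which the arm holds its last target. There are 200 camera calls.

## Working session

There is one attempt and no reset: what is moved stays moved. The work goes in short steps, Python scripts to look and compute and a tool call to move; the robot and the scene stay as the last step left them, time stands still between calls to the robot, and variables do not carry over. Pictures are saved under pics/ and viewed, at most 10 in all, crops included, and the job is handed in when it is done.

Besides the shell and the picture viewer there is one more tool, called after ">>>" by a JSON object that holds its "name" and its "arguments". step_arm: Moves the arm, as the interface text tells. Shift numbers are shares of 0.03 m and turn numbers shares of 0.12 rad, none past 1 either way. Its arguments: {"type":"object","properties":{"angular":{"type":"array"},"delta_pos":{"type":"array"},"gripper":{"type":"array"},"grip_force":{"type":"number"}},"required":["angular","delta_pos","gripper"]}

```bash
mkdir -p pics; ls; cat > h.py <<'E'
import numpy as np, cv2
from cell import sense, grab_frame, sign_off, tip_extent
from scipy.spatial.transform import Rotation as R
def grab(n,save=None):
    f=grab_frame(n)
    if save: cv2.imwrite(save,f['img'][:,:,::-1])
    return f
def ray(f,u,v):
    Rm=R.from_rotvec(np.ravel(f['rvec'])).as_matrix(); t=np.ravel(f['tvec'])
    d=Rm.T@np.array([(u-f['cx'])/f['fx'],(v-f['cy'])/f['fy'],1.]); return -Rm.T@t,d
def onz(f,u,v,z):
    c,d=ray(f,u,v); return c+d*(z-c[2])/d[2]
def tri(f1,p1,f2,p2):
    c1,d1=ray(f1,*p1);c2,d2=ray(f2,*p2)
    s=np.linalg.lstsq(np.c_[d1,-d2],c2-c1,rcond=None)[0]
    a,b=c1+d1*s[0],c2+d2*s[1]; return (a+b)/2,np.linalg.norm(a-b)
def proj(f,P):
    return cv2.projectPoints(np.array(P,float).reshape(-1,3),np.ravel(f['rvec']),np.ravel(f['tvec']),np.array([[f['fx'],0,f['cx']],[0,f['fy'],f['cy']],[0,0,1.]]),None)[0].reshape(-1,2)
E
python3 - <<'E'
from h import *
import pickle
np.set_printoptions(precision=4,suppress=True)
fs={n:grab(n,f'pics/{n}0.png') for n in('scene','top','wrist')}
pickle.dump(fs,open('f0.pkl','wb'))
for n,f in fs.items(): print(n,f['fx'],f['cx'],f['cy'],ray(f,280,210))
s=sense();print(s,tip_extent); print(R.from_quat(s['tool_rot']).as_matrix())
E
```

```text
pics
scene 546.9574875494744 280.21797057621046 214.57564617553314 (array([ 1.5382, -0.0507,  0.9344]), array([-0.7638,  0.0432, -0.644 ]))
top 489.45043798480185 271.48880990852933 210.55234808786813 (array([0.3835, 0.0119, 1.3156]), array([ 0.1292, -0.0422, -0.9909]))
wrist 351.34731027945185 276.03283273925626 210.524676819409 (array([ 0.2685, -0.5978,  0.3829]), array([-0.2813, -0.0964, -0.9548]))
{'clock': 0.15, 'q': array([ 1.2891,  0.3216, -0.0701,  1.4514,  0.0226,  1.3708, -0.0569]), 'joint_velocities': array([ 0.0014, -0.0004,  0.0011, -0.0042,  0.001 , -0.001 , -0.0003]), 'effort': array([  0.0001, -49.1796,  -0.4046, -31.2878,  -0.064 ,   0.0405,
         0.0001]), 'position': array([ 0.1893, -0.6214,  0.2407]), 'tool_rot': array([ 0.9891,  0.1474, -0.0002, -0.0007]), 'contact_force': array([0.6674, 0.4092, 0.8576]), 'moment': array([ 0.0043, -0.0058,  0.0139]), 'grasp_force': 0.0, 'finger_gap': 1.0035382044510566} 0.019
[[ 0.9566  0.2915 -0.0005]
 [ 0.2915 -0.9566  0.0014]
 [-0.0001 -0.0015 -1.    ]]
```

View pics/top0.png

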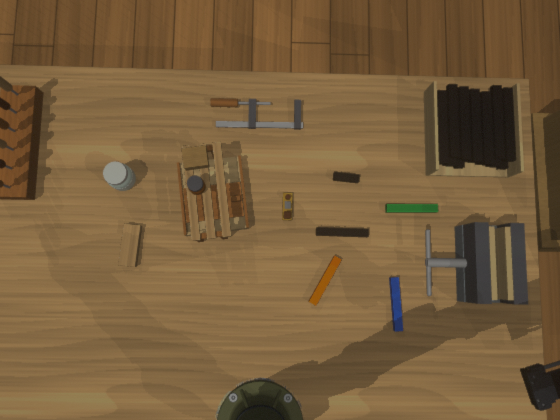

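View pics/scene0.png

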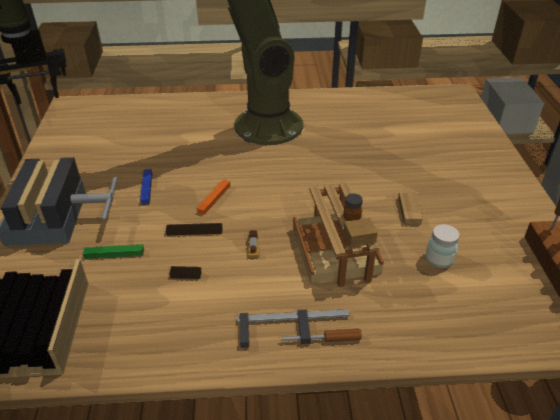

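The top view shows the box and shelf at about (212,193), the blank at (342,232), the offcut at (346,177) and the plane at (288,206). In the scene view the blank is at (194,229) and the box at (335,245). Next I'll zoom in on the box.

```bash
python3 - <<'E'
from h import *
import pickle
fs=pickle.load(open('f0.pkl','rb'))
a=cv2.resize(fs['top']['img'][130:255,160:270],None,fx=4.6,fy=4.6,interpolation=2)
b=cv2.resize(fs['scene']['img'][175:295,280:390],None,fx=4.6,fy=4.6,interpolation=2)
h=max(a.shape[0],b.shape[0]);
c=np.zeros((h,1,3),np.uint8)
P=lambda x:np.pad(x,((0,h-x.shape[0]),(0,0),(0,0)))
o=np.hstack([P(a),P(b)]);o=cv2.convertScaleAbs(o,alpha=1.5);s=800/o.shape[1];print(s*4.6)
cv2.imwrite('pics/box0.png',cv2.resize(o,None,fx=s,fy=s)[:,:,::-1])
# blanks: dark mask
for n in('top','scene'):
    f=fs[n];hsv=cv2.cvtColor(f['img'],cv2.COLOR_RGB2HSV)
    m=(f['img'].max(2)<60).astype(np.uint8)
    cs,_=cv2.findContours(m,cv2.RETR_EXTERNAL,cv2.CHAIN_APPROX_NONE)
    for c in cs:
        A=cv2.contourArea(c)
        if 100<A<1200:
            r=cv2.minAreaRect(c);bx=cv2.boxPoints(r)
            print(n,A,np.round(r[0],1),np.round(r[1],1),'z18:',np.round(onz(f,*r[0],.018),3), [np.round(onz(f,*p,.018)[:2],3).tolist() for p in bx])
E
```

```text
3.6363636363636362
top 175.0 [460. 284.] [32.  6.] z18: [ 0.364 -0.524  0.018] [[0.406, -0.517], [0.407, -0.533], [0.323, -0.53], [0.322, -0.514]]
top 334.5 [341.5 231.6] [51.2  7.7] z18: [ 0.498 -0.209  0.018] [[0.489, -0.14], [0.509, -0.14], [0.507, -0.278], [0.486, -0.277]]
top 163.0 [459. 242.] [32.  6.] z18: [ 0.476 -0.525  0.018] [[0.519, -0.518], [0.519, -0.534], [0.433, -0.531], [0.433, -0.515]]
top 853.5 [470.  263.3] [80.2 15.8] z18: [ 0.419 -0.552  0.018] [[0.524, -0.524], [0.529, -0.567], [0.317, -0.58], [0.312, -0.538]]
top 172.5 [345.7 176.9] [25.3  8.1] z18: [ 0.647 -0.22   0.018] [[0.639, -0.185], [0.661, -0.187], [0.654, -0.256], [0.632, -0.253]]
top 729.0 [ 34.5 143.1] [  8.2 110.1] z18: [0.721 0.619 0.018] [[0.572, 0.63], [0.875, 0.63], [0.874, 0.608], [0.571, 0.608]]
scene 680.5 [ 33.  412.5] [13. 66.] z18: [ 0.992 -0.47   0.018] [[0.975, -0.534], [0.983, -0.414], [1.009, -0.407], [1.001, -0.526]]
scene 172.0 [ 90.5 411.5] [14.7 17.3] z18: [ 0.997 -0.366  0.018] [[1.01, -0.379], [0.976, -0.382], [0.982, -0.354], [1.016, -0.352]]
scene 162.0 [111.9 411.4] [13.2 19.
[... 969 characters left out ...]
0.645], [0.763, 0.64], [0.783, 0.602]]
scene 499.0 [193.5 229.1] [10.2 55.3] z18: [ 0.511 -0.21   0.018] [[0.491, -0.281], [0.493, -0.142], [0.531, -0.14], [0.529, -0.276]]
scene 829.5 [549.5 168. ] [94. 19.] z18: [0.315 0.789 0.018] [[0.062, 0.87], [0.066, 0.931], [0.517, 0.724], [0.514, 0.676]]
scene 238.5 [  8.8 126.7] [69.5  5.4] z18: [-0.014 -0.826  0.018] [[-0.233, -0.94], [-0.245, -0.927], [0.17, -0.729], [0.178, -0.741]]
scene 291.5 [494.  102.2] [34.1 14.7] z18: [-0.068  0.766  0.018] [[-0.141, 0.738], [-0.197, 0.801], [0.002, 0.793], [0.05, 0.735]]
scene 472.5 [92.2 48.7] [18.7 50. ] z18: [-0.597 -0.679  0.018] [[-0.419, -0.709], [-0.88, -0.735], [-0.799, -0.645], [-0.359, -0.633]]
```

View pics/box0.png

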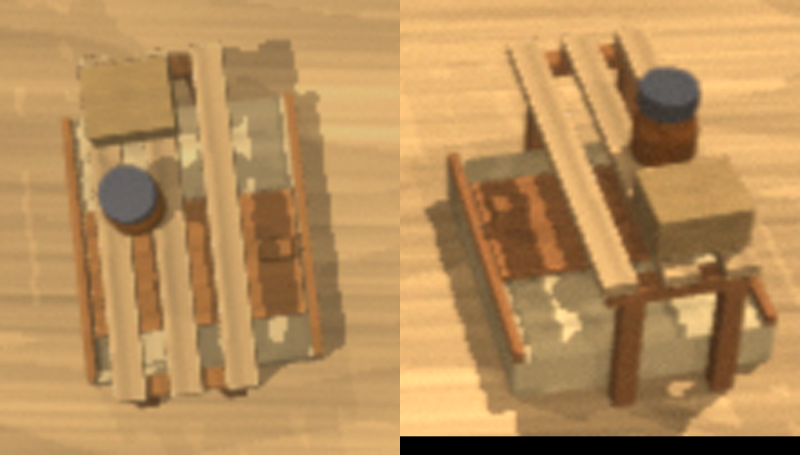

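The crop (scale 3.636) shows the cover partly open, with its knob at about (278,247) in the left panel. The front rail runs from (290,93) to (321,355), and its ends in the scene panel are at (455,155) and (518,358).

```bash
python3 - <<'E'
from h import *
import pickle
np.set_printoptions(precision=4,suppress=True)
fs=pickle.load(open('f0.pkl','rb'));T,S=fs['top'],fs['scene']
k=3.63636
t=lambda x,y:(160+x/k-.3,130+y/k-.3); s=lambda x,y:(280+(x-400)/k-.3,175+y/k-.3)
pr={'railF_near':(t(318,355),s(453,155)),'railF_far':(t(290,94),s(519,358)),'knob':(t(278,240),s(500,200)),
'slatF_near':(t(241,388),s(519,45)),'slatF_far':(t(208,45),s(620,290))}
for n,(a,b) in pr.items(): print(n,*tri(T,a,S,b), onz(T,*a,.04),onz(S,*b,.04))
for n,p in {'rLn':(92,382),'rLf':(66,118)}.items(): print(n,onz(T,*t(*p),.04))
tr=[]
for n in ('top','scene'):
    f=fs[n]
for a,b in (((341.5,231.6),(193.5,229.1)),((345.7,176.9),(185,272.5))): print(tri(T,a,S,b))
E
```

```text
railF_near [0.5029 0.0433 0.0355] 0.0007461887627854135 [0.5024 0.0428 0.04  ] [0.508  0.0432 0.04  ]
railF_far [0.6953 0.0686 0.0342] 0.0014574991959738787 [0.6938 0.0676 0.04  ] [0.7007 0.0685 0.04  ]
knob [0.5816 0.0701 0.0633] 0.0047184565932738174 [0.5855 0.0736 0.04  ] [0.556  0.0709 0.04  ]
slatF_near [0.4727 0.0915 0.1059] 0.0027898453254397463 [0.4777 0.0973 0.04  ] [0.388  0.1013 0.04  ]
slatF_far [0.7115 0.1237 0.1058] 0.0023797964223306635 [0.7292 0.1286 0.04  ] [0.6458 0.1389 0.04  ]
rLn [0.48   0.2037 0.04  ]
rLf [0.6722 0.23   0.04  ]
(array([ 0.4988, -0.211 ,  0.0065]), np.float64(0.0010496268471198217))
(array([ 0.6489, -0.2222,  0.0067]), np.float64(0.00014794619700144801))
```

>>> {"name": "step_arm", "arguments": {"angular": [[0,0,0],[0,0,0],[0,0,0],[0,0,0],[0,0,0]], "delta_pos": [[0.9,-0.72,0],[0.9,-0.72,0],[0.9,-0.72,0],[0.9,-0.72,0],[0.9,-0.72,0]], "gripper": [-1,-1,-1,-1,-1]}}

```text
clock: 0.57
position: [0.2877, -0.4775, 0.2412]
tool_rot: [0.989, 0.147, -0.0, -0.0]
contact_force: [-0.2, -0.7, 0.8]
finger_gap: 1.002
grasp_force: 0.0
```

>>> {"name": "step_arm", "arguments": {"angular": [[0,0,0],[0,0,0],[0,0,0],[0,0,0],[0,0,0]], "delta_pos": [[0.9,-0.72,0],[0.9,-0.72,0],[0.9,-0.72,0],[0.9,-0.72,0],[0.9,-0.72,0]], "gripper": [-1,-1,-1,-1,-1]}}

```text
clock: 0.98
position: [0.3853, -0.3348, 0.2414]
tool_rot: [0.989, 0.147, -0.0, 0.0]
contact_force: [0.5, -0.3, 0.3]
finger_gap: 0.997
grasp_force: 0.0
```

>>> {"name": "step_arm", "arguments": {"angular": [[0,0,0],[0,0,0],[0,0,0],[0,0,0],[0,0,0]], "delta_pos": [[0.9,-0.72,0],[0.9,-0.72,0],[0.9,-0.72,0],[0.9,-0.72,0],[0.9,-0.72,0]], "gripper": [-1,-1,-1,-1,-1]}}

```text
clock: 1.4
position: [0.4829, -0.1922, 0.2415]
tool_rot: [0.989, 0.147, -0.0, 0.0]
contact_force: [0.7, -1.0, 0.1]
finger_gap: 1.003
grasp_force: 0.0
```

>>> {"name": "step_arm", "arguments": {"angular": [[0,0,-0.78],[0,0,-0.78],[0,0,-0.78],[0,0,-0.78],[0,0,-0.78]], "delta_pos": [[0,0,0],[0,0,0],[0,0,0],[0,0,0],[0,0,0]], "gripper": [-1,-1,-1,-1,-1]}}

```text
clock: 1.82
position: [0.4822, -0.1936, 0.2412]
tool_rot: [0.927, 0.375, -0.0, -0.0]
contact_force: [-0.3, 0.6, 1.0]
finger_gap: 1.001
grasp_force: 0.0
```

>>> {"name": "step_arm", "arguments": {"angular": [[0,0,-0.78],[0,0,-0.78],[0,0,-0.78],[0,0,-0.78],[0,0,-0.78]], "delta_pos": [[0,0,0],[0,0,0],[0,0,0],[0,0,0],[0,0,0]], "gripper": [-1,-1,-1,-1,-1]}}

```text
clock: 2.23
position: [0.4822, -0.1937, 0.2412]
tool_rot: [0.815, 0.58, -0.0, -0.0]
contact_force: [0.1, -0.1, 0.4]
finger_gap: 1.001
grasp_force: 0.0
```

>>> {"name": "step_arm", "arguments": {"angular": [[0,0,-0.78],[0,0,-0.78],[0,0,-0.78],[0,0,-0.78],[0,0,-0.78]], "delta_pos": [[0,0,0],[0,0,0],[0,0,0],[0,0,0],[0,0,0]], "gripper": [-1,-1,-1,-1,-1]}}

```text
clock: 2.65
position: [0.4822, -0.1937, 0.2413]
tool_rot: [0.658, 0.753, -0.0, -0.0]
contact_force: [0.4, -0.5, 0.2]
finger_gap: 1.0
grasp_force: 0.0
```

```bash
python3 - <<'E'
from h import *
import pickle
np.set_printoptions(precision=4,suppress=True)
f=grab('wrist','pics/w1.png');pickle.dump(f,open('f1.pkl','wb'))
s=sense();print(s['position'],s['q'],s['clock'],R.from_quat(s['tool_rot']).as_matrix(),s['contact_force'])
for n,p in {'blank':(.498,-.209,.018),'knob':(.582,.07,.06),'slatn':(.4727,.0915,.102)}.items():print(n,proj(f,p))
E
```

```text
[ 0.4822 -0.1938  0.2413] [ 0.8336  0.0707 -0.523   1.7553  0.0365  1.3257  0.4405] 2.7 [[-0.1373  0.9905 -0.0005]
 [ 0.9905  0.1373  0.    ]
 [ 0.0001 -0.0005 -1.    ]] [-0.1949  0.3286  0.4166]
blank [[288.5193 197.0551]]
knob [[ 457.5444 -135.3379]]
slatn [[ 323.9514 -256.1841]]
```

View pics/w1.png

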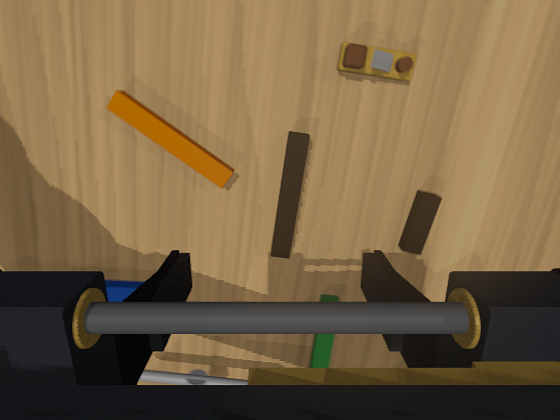

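The wrist view shows the blank's top face with corners at about (289,131), (310,134), (290,257) and (272,256). The offcut is at (420,222) and the plane at (375,62). I'll move nearer the box and measure both.

>>> {"name": "step_arm", "arguments": {"angular": [[0,0,0],[0,0,0],[0,0,0],[0,0,0],[0,0,0]], "delta_pos": [[1,0.8,0],[1,0.8,0],[1,0.8,0],[1,0.8,0],[1,0.8,0]], "gripper": [-1,-1,-1,-1,-1]}}

```text
clock: 3.12
position: [0.5827, -0.0283, 0.2415]
tool_rot: [0.661, 0.75, -0.0, 0.0]
contact_force: [0.4, -1.4, -0.0]
finger_gap: 1.003
grasp_force: 0.0
```

```bash
python3 - <<'E'
from h import *
import pickle
np.set_printoptions(precision=4,suppress=True)
f=grab('wrist','pics/w2.png');pickle.dump(f,open('f2.pkl','wb'))
s=sense();print(s['position'],s['q'],s['clock'])
for n,p in {'blank':(.498,-.209,.018),'knob':(.582,.07,.06),'slatn':(.4727,.0915,.102)}.items():print(n,proj(f,p))
f1=pickle.load(open('f1.pkl','rb'))
for g in (f1,f):
    m=(g['img'].max(2)<75).astype(np.uint8); m[245 if g is f1 else 240:,:]*= 1
    cs,_=cv2.findContours(m,cv2.RETR_EXTERNAL,cv2.CHAIN_APPROX_NONE)
    for c in cs:
        A=cv2.contourArea(c)
        if 300<A<6000:
            r=cv2.minAreaRect(c);b=cv2.boxPoints(r);print(A,r,[onz(g,*p,.018)[:2].round(4).tolist() for p in b],onz(g,*r[0],.018))
E
```

```text
[ 0.5854 -0.0183  0.2416] [ 0.5648  0.2416 -0.6719  1.6006  0.1463  1.3486  0.0115] 3.1667
blank [[187.3518 318.011 ]]
knob [[289.1779  81.611 ]]
slatn [[145.427   26.9915]]
1422.0 ((418.76275634765625, 222.27734375), (24.86180877685547, 62.88071823120117), 19.98310661315918) [[0.627, -0.2512], [0.6337, -0.1812], [0.661, -0.187], [0.6557, -0.2578]] [ 0.6444 -0.2183  0.018 ]
2347.5 ((288.810791015625, 194.6351318359375), (20.54987335205078, 126.2584228515625), 9.462323188781738) [[0.4851, -0.2798], [0.4885, -0.1397], [0.5095, -0.1403], [0.5085, -0.2808]] [ 0.4979 -0.2063  0.018 ]
```

View pics/w2.png

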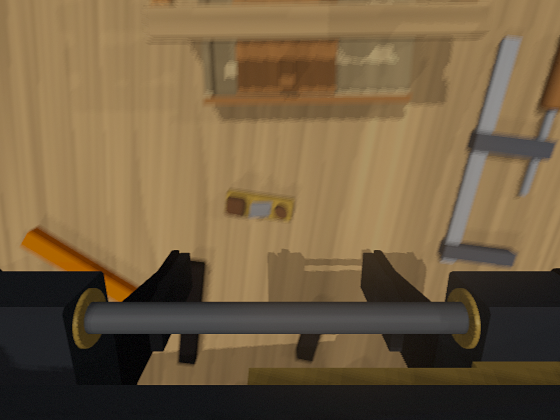

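This view shows the knob at about (288,78), the front rail from (205,100) to (410,102), the cover's dark span from column 235 to 336, and the front slat's lower edge at row 40. I'll enlarge it and triangulate with the top view.

```bash
python3 - <<'E'
from h import *
import pickle
np.set_printoptions(precision=4,suppress=True)
f=pickle.load(open('f2.pkl','rb'));T=pickle.load(open('f0.pkl','rb'))['top'];f1=pickle.load(open('f1.pkl','rb'))
print('blank tri',tri(T,(341.5,231.6),f1,proj(f1,(.4979,-.2102,.018))[0]))
for n,p in {'railL':(206,100),'railR':(410,102)}.items(): print(n,onz(f,*p,.04))
print('rail tri near',tri(T,(247.15,227.3),f,(206,100)),'far',tri(T,(239.45,155.6),f,(410,102)))
print('knob tri',tri(T,(236.1,196),f,(288,78)),onz(f,288,78,.05),onz(f,288,78,.0605))
for p in((236,70),(336,70)):print('cover edges',onz(f,*p,.0385))
for p in((150,41),(440,36)):print('slat',onz(f,*p,.102))
o=cv2.resize(f['img'][25:115,140:450],None,fx=2.58,fy=2.58,interpolation=2);cv2.imwrite('pics/w2z.png',cv2.convertScaleAbs(o,alpha=1.4)[:,:,::-1])
E
```

```text
blank tri (array([ 0.4965, -0.2058,  0.0344]), np.float64(0.00042497808391024524))
railL [0.5078 0.0453 0.04  ]
railR [0.6971 0.0675 0.04  ]
rail tri near (array([0.5042, 0.0441, 0.0204]), np.float64(0.0015700148598803518)) far (array([0.6866, 0.0663, 0.0691]), np.float64(2.9289909486972394e-05))
knob tri (array([0.5804, 0.0724, 0.0669]), np.float64(6.456809479944788e-05)) [0.5808 0.0734 0.05  ] [0.5806 0.0727 0.0605]
cover edges [0.533  0.0749 0.0385]
cover edges [0.6238 0.0864 0.0385]
slat [0.4762 0.0827 0.102 ]
slat [0.6853 0.1125 0.102 ]
```

View pics/w2z.png

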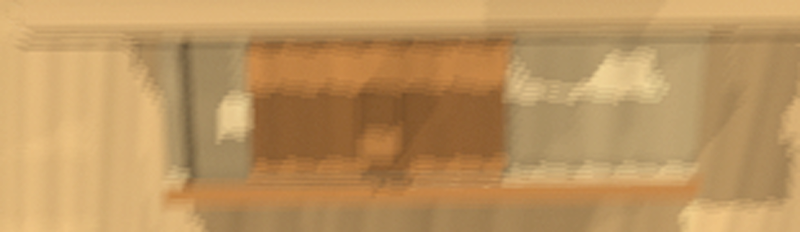

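>>> {"name": "step_arm", "arguments": {"angular": [[0,0.58,0],[0,0.58,0],[0,0.58,0],[0,0.58,0],[0,0.58,0]], "delta_pos": [[0,0,0],[0,0,0],[0,0,0],[0,0,0],[0,0,0]], "gripper": [-0.4,-0.4,-0.4,-0.4,-0.4]}}

```text
clock: 3.58
position: [0.5821, -0.0299, 0.2417]
tool_rot: [0.651, 0.739, 0.115, -0.131]
contact_force: [0.4, 0.2, 0.7]
finger_gap: 0.738
grasp_force: 0.0
```

>>> {"name": "step_arm", "arguments": {"angular": [[0,0.58,0],[0,0.58,0],[0,0.58,0],[0,0.58,0],[0,0.58,0]], "delta_pos": [[0,0,0],[0,0,0],[0,0,0],[0,0,0],[0,0,0]], "gripper": [-0.4,-0.4,-0.4,-0.4,-0.4]}}

```text
clock: 4.0
position: [0.5821, -0.0304, 0.2415]
tool_rot: [0.621, 0.705, 0.226, -0.257]
contact_force: [0.1, -0.7, -0.4]
finger_gap: 0.702
grasp_force: 0.0
```

>>> {"name": "step_arm", "arguments": {"angular": [[0,0,0],[0,0,0],[0,0,0],[0,0,0],[0,0,0]], "delta_pos": [[0,0,0],[0,0,0],[0,0,0],[0,0,0],[0,0,0]], "gripper": [-0.4,-0.4,-0.4,-0.4,-0.4]}}

```text
clock: 4.42
position: [0.5822, -0.0283, 0.2424]
tool_rot: [0.62, 0.707, 0.225, -0.255]
contact_force: [-0.5, 1.3, -0.2]
finger_gap: 0.7
grasp_force: 0.0
```

```bash
python3 - <<'E'
from h import *
import pickle
np.set_printoptions(precision=4,suppress=True)
f=grab('wrist','pics/w3.png');pickle.dump(f,open('f3.pkl','wb'))
s=sense();print(s['position'],s['q'],s['clock'],s['finger_gap'],R.from_quat(s['tool_rot']).as_matrix())
print(proj(f,(.5806,.0727,.0605)),proj(f,(.505,.0435,.04)),proj(f,(.696,.068,.04)))
print(ray(f,280,210))
E
```

```text
[ 0.5822 -0.0285  0.2424] [ 0.8554  0.4737 -0.6782  1.5042 -0.3618  1.5072  0.3979] 4.4667 0.7014025653108277 [[-0.1009  0.9915 -0.0826]
 [ 0.7618  0.1304  0.6345]
 [ 0.6399  0.0011 -0.7685]]
[[286.6544 221.7092]] [[213.2273 244.9302]] [[391.8769 245.5943]]
(array([ 0.586 , -0.0567,  0.4044]), array([-0.0374,  0.3804, -0.9241]))
```

View pics/w3.png

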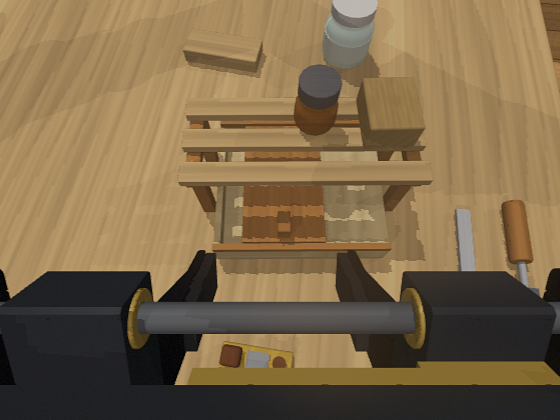

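The knob is clear here, with its top face at about (284,215) and its front face at (284,228). The front rail runs from (213,246) to (390,246), the front slat spans (180,172) to (430,172), and the compartment's left end is open.

```bash
python3 - <<'E'
from h import *
import pickle
np.set_printoptions(precision=4,suppress=True,linewidth=200)
f=pickle.load(open('f3.pkl','rb'));T=pickle.load(open('f0.pkl','rb'))['top']
im=f['img'];g=im.astype(int).sum(2)
print('sat/gray block rows 206-250, cols 268-300 step2');print(g[206:250:2,268:300:2])
print('row247 R-B',[ (c,int(im[246,c,0])-int(im[246,c,2])) for c in list(range(206,222,2))+list(range(382,398,2))])
for u,v in((213,246),(390,246)):print(onz(f,u,v,.04))
print('slat front lower',onz(f,180,184,.102),onz(f,430,184,.102))
print('cover sides',onz(f,243.5,228,.0385),onz(f,326.5,228,.0385))
E
```

```text
sat/gray block rows 206-250, cols 268-300 step2
[[319 337 338 331 329 224 273 325 329 313 318 297 243 299 308 303]
 [319 332 330 322 324 320 314 321 322 309 302 296 290 296 305 296]
 [316 328 328 323 321 325 323 329 315 299 309 296 289 296 304 299]
 [315 331 332 323 326 219 218 217 220 225 219 244 290 297 308 299]
 [315 332 333 325 328 192 213 222 222 216 218 247 286 298 308 302]
 [229 237 236 335 310 199 219 218 219 220 219 256 257 208 216 212]
 [234 241 240 235 226 203 219 223 220 220 219 191 206 218 220 216]
 [228 239 242 237 229 201 219 218 216 218 225 193 210 214 218 215]
 [229 242 242 238 223 200 210 210 214 216 261 225 208 217 218 215]
 [230 238 244 237 236 278 310 311 310 312 307 242 206 218 214 215]
 [232 240 239 236 237 278 307 309 310 312 308 241 208 213 216 236]
 [231 242 241 234 236 277 307 309 308 312 307 231 212 214 229 235]
 [229 236 238 233 235 274 295 291 296 291 295 235 209 212 228 237]
 [229 240 240 236 238 172 177 184 185 183 184 187 208 234 239 232]
 [231 239 243 243 238 182 187 188 189 193 193 198 217 233 238 237]
 [224 244 241 236 238 187 198 199 193 194 192 204 233 227 231 235]
 [323 334 334 335 288 232 234 239 239 233 239 237 229 281 327 334]
 [324 330 335 335 332 332 228 243 249 244 247 247 245 296 344 338]
 [163 171 177 175 162 161 160 171 164 167 173 175 176 174 172 166]
 [318 318 327 327 330 330 329 335 288 337 235 236 236 284 330 330]
 [324 325 326 323 325 325 326 325 327 326 326 326 328 326 323 327]
 [333 332 330 330 332 329 332 334 334 330 332 332 334 335 335 335]]
row247 R-B [(206, 76), (208, 77), (210, 76), (212, 89), (214, 98), (216, 101), (218, 100), (220, 99), (382, 96), (384, 95), (386, 95), (388, 94), (390, 96), (392, 70), (394, 67), (396, 65)]
[0.505  0.0423 0.04  ]
[0.694  0.0673 0.04  ]
slat front lower [0.4751 0.082  0.102 ] [0.7132 0.1136 0.102 ]
cover sides [0.5339 0.0674 0.0385] [0.6247 0.0794 0.0385]
```

>>> {"name": "step_arm", "arguments": {"angular": [[0,0,0],[0,0,0],[0,0,0],[0,0,0],[0,0,0]], "delta_pos": [[-0.26,0.06,0.7],[-0.26,0.06,0.7],[-0.26,0.06,0.7],[-0.26,0.06,0.7],[-0.26,0.06,0.7]], "gripper": [-0.4,-0.4,-0.4,-0.4,-0.4]}}

```text
clock: 4.88
position: [0.5864, 0.0094, 0.1355]
tool_rot: [0.62, 0.707, 0.225, -0.255]
contact_force: [-0.2, 0.1, -0.3]
finger_gap: 0.701
grasp_force: 0.0
```

>>> {"name": "step_arm", "arguments": {"angular": [[0,0,0],[0,0,0],[0,0,0],[0,0,0],[0,0,0]], "delta_pos": [[0,0,0.7],[0,0,0.7],[0,0,0.6],[0,0,0],[0,0,0]], "gripper": [-0.4,-0.4,-0.4,-0.4,-0.4]}}

```text
clock: 5.3
position: [0.5808, 0.0477, 0.0901]
tool_rot: [0.62, 0.707, 0.225, -0.257]
contact_force: [0.1, 0.3, 0.1]
finger_gap: 0.701
grasp_force: 0.0
```

```bash
cat >> h.py <<'E'
np.set_printoptions(precision=4,suppress=True,linewidth=180)
def st(target=None):
    s=sense();M=R.from_quat(s['tool_rot']).as_matrix()
    print(s['clock'],s['position'],'z',M[:,2],'y',M[:,1],'F',s['contact_force'],'gap',s['finger_gap'],'gf',s['grasp_force'])
    if target is not None: print('to go, rows of tool:',M.T@(np.array(target)-s['position'])/.03)
    return s,M
E
python3 - <<'E'
from h import *
st((.5785,.0695,.064))
f=grab('wrist','pics/w4.png');import pickle;pickle.dump(f,open('f4.pkl','wb'))
E
```

```text
5.3 [0.5808 0.0477 0.0901] z [-0.0842  0.6357 -0.7673] y [ 0.9914  0.1306 -0.0006] F [0.0821 0.2944 0.0724] gap 0.7012950005463908 gf 0.0
to go, rows of tool: [0.0028 0.0192 1.1359]
```

View pics/w4.png

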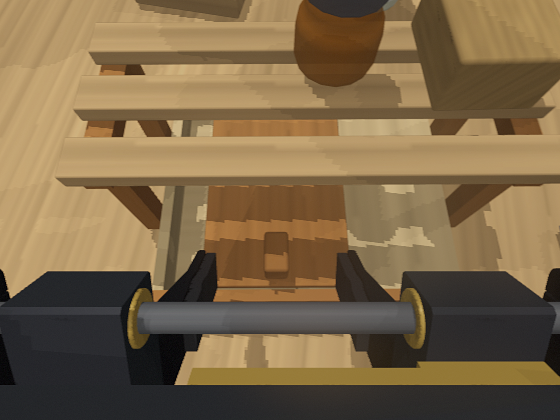

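The knob is at about (276,252), midway between the fingertips, which are near columns 207 and 347. I'll go in and close.

>>> {"name": "step_arm", "arguments": {"angular": [[0,0,0],[0,0,0],[0,0,0],[0,0,0],[0,0,0]], "delta_pos": [[0,0,0.5],[0,0,0.4],[0,0,0.24],[0,0,0],[0,0,0]], "gripper": [-0.4,-0.4,-0.4,-0.4,-0.4]}}

```text
clock: 5.77
position: [0.5784, 0.0685, 0.0638]
tool_rot: [0.62, 0.706, 0.225, -0.256]
contact_force: [0.8, 0.2, 0.6]
finger_gap: 0.702
grasp_force: 0.0
```

>>> {"name": "step_arm", "arguments": {"angular": [[0,0,0],[0,0,0],[0,0,0],[0,0,0],[0,0,0]], "delta_pos": [[0,0,0],[0,0,0],[0,0,0],[0,0,0],[0,0,0]], "gripper": [0.2,0.5,0.7,0.9,1], "grip_force": 15}}

```text
clock: 6.18
position: [0.5786, 0.0683, 0.0638]
tool_rot: [0.621, 0.706, 0.225, -0.256]
contact_force: [0.4, -0.6, -0.1]
finger_gap: 0.406
grasp_force: 0.0
```

>>> {"name": "step_arm", "arguments": {"angular": [[0,0,0],[0,0,0],[0,0,0],[0,0,0],[0,0,0]], "delta_pos": [[0,0,0],[0,0,0],[0,0,0],[0,0,0],[0,0,0]], "gripper": [1,1,1,1,1]}}

```text
clock: 6.6
position: [0.5784, 0.0685, 0.0637]
tool_rot: [0.62, 0.706, 0.225, -0.256]
contact_force: [0.9, -0.6, 0.6]
finger_gap: 0.158
grasp_force: 15.0
```

>>> {"name": "step_arm", "arguments": {"angular": [[0,0,0],[0,0,0],[0,0,0],[0,0,0],[0,0,0]], "delta_pos": [[0,0.3,0],[0,0.5,0],[0,0.5,0],[0,0.5,0],[0,0.25,0]], "gripper": [1,1,1,1,1]}}

```text
clock: 7.02
position: [0.6408, 0.0771, 0.0636]
tool_rot: [0.62, 0.706, 0.225, -0.256]
contact_force: [-1.7, -0.8, 2.3]
finger_gap: 0.158
grasp_force: 15.0
```

>>> {"name": "step_arm", "arguments": {"angular": [[0,0,0],[0,0,0],[0,0,0],[0,0,0],[0,0,0]], "delta_pos": [[0,0.1,0],[0,0.1,0],[0,0,0],[0,0,0],[0,0,0]], "gripper": [1,1,1,1,1]}}

```text
clock: 7.43
position: [0.6437, 0.0775, 0.0636]
tool_rot: [0.62, 0.706, 0.224, -0.258]
contact_force: [-5.8, -0.8, 3.9]
finger_gap: 0.157
grasp_force: 15.0
```

>>> {"name": "step_arm", "arguments": {"angular": [[0,0,0],[0,0,0],[0,0,0],[0,0,0],[0,0,0]], "delta_pos": [[0,0.1,0],[0,0,0],[0,0,0],[0,0,0],[0,0,0]], "gripper": [1,1,1,1,1]}}

```text
clock: 7.85
position: [0.6439, 0.0775, 0.0635]
tool_rot: [0.619, 0.707, 0.222, -0.26]
contact_force: [-12.5, -4.4, 7.9]
finger_gap: 0.159
grasp_force: 15.0
```

```bash
python3 - <<'E'
from h import *
st()
E
```

```text
7.85 [0.6439 0.0775 0.0635] z [-0.0921  0.6359 -0.7663] y [ 0.991   0.1339 -0.0079] F [-12.4624  -4.3959   7.9061] gap 0.15867072806810842 gf 15.000616908073425
```

The end stop is confirmed: the cover stopped while the force rose to 12 N. I'll unload, release and retreat.

>>> {"name": "step_arm", "arguments": {"angular": [[0,0,0],[0,0,0],[0,0,0],[0,0,0],[0,0,0]], "delta_pos": [[0,-0.14,0],[0,0,0],[0,0,0],[0,0,0],[0,0,0]], "gripper": [1,1,0,-0.3,-0.4]}}

```text
clock: 8.27
position: [0.6451, 0.0764, 0.0636]
tool_rot: [0.621, 0.706, 0.225, -0.255]
contact_force: [-0.5, -0.4, 0.7]
finger_gap: 0.306
grasp_force: 0.0
```

>>> {"name": "step_arm", "arguments": {"angular": [[0,0,0],[0,0,0],[0,0,0],[0,0,0],[0,0,0]], "delta_pos": [[0,0,0],[0,0,-0.6],[0,0,-1],[0,0,-1],[0,0,-1]], "gripper": [-0.4,-0.4,-0.4,-0.4,-0.4]}}

```text
clock: 8.68
position: [0.6533, 0.0076, 0.1473]
tool_rot: [0.621, 0.706, 0.225, -0.256]
contact_force: [0.4, -0.8, -0.3]
finger_gap: 0.656
grasp_force: 0.0
```

>>> {"name": "step_arm", "arguments": {"angular": [[0,0,0],[0,0,0],[0,0,0],[0,0,0],[0,0,0]], "delta_pos": [[-0.89,-0.67,-0.57],[-0.89,-0.67,-0.57],[-0.89,-0.67,-0.57],[-0.89,-0.67,-0.57],[-0.89,-0.67,-0.57]], "gripper": [-0.4,-0.4,-0.4,-0.4,-0.4]}}

```text
clock: 9.1
position: [0.5731, -0.1624, 0.1265]
tool_rot: [0.621, 0.706, 0.225, -0.256]
contact_force: [0.5, -0.7, -0.5]
finger_gap: 0.7
grasp_force: 0.0
```

>>> {"name": "step_arm", "arguments": {"angular": [[0,0,0],[0,0,0],[0,0,0],[0,0,0],[0,0,0]], "delta_pos": [[-0.89,-0.67,-0.57],[-0.89,-0.67,-0.57],[-0.89,-0.67,-0.57],[-0.89,-0.67,-0.57],[-0.89,-0.67,-0.57]], "gripper": [-0.4,-0.4,-0.4,-0.4,-0.4]}}

```text
clock: 9.52
position: [0.4935, -0.3314, 0.1064]
tool_rot: [0.621, 0.706, 0.225, -0.256]
contact_force: [0.9, 0.2, -0.2]
finger_gap: 0.702
grasp_force: 0.0
```

>>> {"name": "step_arm", "arguments": {"angular": [[-0.39,0,0.47],[-0.39,0,0.47],[0,0,0],[0,0,0],[0,0,0]], "delta_pos": [[0,0,0],[0,0,0],[0,0,0],[0,0,0],[0,0,0]], "gripper": [-0.4,-0.4,-0.4,-0.4,-0.4]}}

```text
clock: 9.93
position: [0.4949, -0.3287, 0.1069]
tool_rot: [0.67, 0.66, 0.243, -0.239]
contact_force: [0.8, 0.9, -0.1]
finger_gap: 0.699
grasp_force: 0.0
```

```bash
python3 - <<'E'
from h import *
import pickle
s,M=st((.497,-.260,.0245)); print(s['q'])
f=grab('wrist','pics/w5.png');pickle.dump(f,open('f5.pkl','wb'))
m=(f['img'].max(2)<75).astype(np.uint8)
cs,_=cv2.findContours(m,cv2.RETR_EXTERNAL,cv2.CHAIN_APPROX_NONE)
for c in cs:
    if 400<cv2.contourArea(c)<9000:
        r=cv2.minAreaRect(c);b=cv2.boxPoints(r);print(r,[onz(f,*p,.018)[:2].round(4).tolist() for p in b])
print(proj(f,[(.4979,-.2102,.018),(.4979,-.2803,.018),(.499,-.14,.018)]))
E
```

```text
9.9333 [ 0.4949 -0.3287  0.1069] z [ 0.0099  0.641  -0.7675] y [ 0.9999 -0.0148  0.0006] F [ 0.8484  0.8674 -0.1292] gap 0.6985469674954924 gf 0.0
to go, rows of tool: [-0.0027  0.0335  3.5784]
[ 1.1307  0.7176 -0.4833  1.3872 -0.2185  1.5548  0.721 ]
((458.981689453125, 178.83535766601562), (86.24702453613281, 37.1049919128418), 83.6598129272461) [[0.6324, -0.1895], [0.6645, -0.1858], [0.654, -0.2637], [0.6251, -0.2666]]
((278.0, 173.0), (154.0, 28.0), 90.0) [[0.4873, -0.143], [0.5123, -0.1434], [0.5077, -0.2855], [0.4871, -0.2852]]
[[277.0575 161.3374]
 [278.5545 243.3731]
 [277.0404  93.1531]]
```

View pics/w5.png

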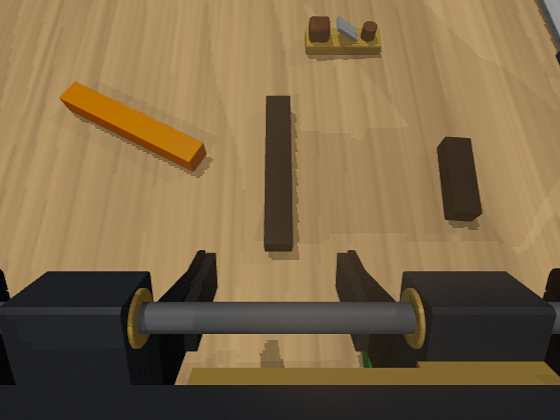

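The blank runs straight ahead from (278,96) to (279,245), midway between the fingertips, so the prediction holds. I'll descend and grip.

>>> {"name": "step_arm", "arguments": {"angular": [[0,0,0],[0,0,0],[0,0,0],[0,0,0],[0,0,0]], "delta_pos": [[0,0.03,1],[0,0,1],[0,0,0.8],[0,0,0.5],[0,0,0.26]], "gripper": [-0.4,-0.4,-0.4,-0.4,-0.4]}}

```text
clock: 10.4
position: [0.4964, -0.2574, 0.0234]
tool_rot: [0.669, 0.66, 0.243, -0.241]
contact_force: [-0.2, 0.5, -0.1]
finger_gap: 0.703
grasp_force: 0.0
```

>>> {"name": "step_arm", "arguments": {"angular": [[0,0,0],[0,0,0],[0,0,0],[0,0,0],[0,0,0]], "delta_pos": [[0,0,0],[0,0,0],[0,0,0],[0,0,0],[0,0,0]], "gripper": [-0.4,0.2,0.5,0.8,1], "grip_force": 30}}

```text
clock: 10.82
position: [0.4967, -0.2622, 0.0253]
tool_rot: [0.671, 0.659, 0.243, -0.238]
contact_force: [-0.3, -0.5, -0.2]
finger_gap: 0.484
grasp_force: 0.0
```

>>> {"name": "step_arm", "arguments": {"angular": [[0,0,0],[0,0,0],[0,0,0],[0,0,0],[0,0,0]], "delta_pos": [[0,0,0],[0,0,0],[0,0,0],[0,0,0],[0,0,0]], "gripper": [1,1,1,1,1]}}

```text
clock: 11.23
position: [0.4964, -0.2612, 0.0248]
tool_rot: [0.671, 0.659, 0.243, -0.239]
contact_force: [-0.0, -0.0, 1.3]
finger_gap: 0.25
grasp_force: 30.0
```

```bash
python3 - <<'E'
from h import *
s,M=st((.497,-.260,.0245)); print('world z in tool',M.T@[0,0,1])
E
```

```text
11.2333 [ 0.4964 -0.2612  0.0248] z [ 0.0112  0.6407 -0.7677] y [ 0.9998 -0.0178 -0.0003] F [-0.044  -0.0402  1.3038] gap 0.2501021265345009 gf 29.986022114753723
to go, rows of tool: [0.0255 0.0198 0.0332]
world z in tool [ 0.6408 -0.0003 -0.7677]
```

>>> {"name": "step_arm", "arguments": {"angular": [[0,0,0],[0,0,0],[0,0,0],[0,0,0],[0,0,0]], "delta_pos": [[0.16,0,-0.19],[0.32,0,-0.38],[0.32,0,-0.39],[0.32,0,-0.39],[0.16,0,-0.19]], "gripper": [1,1,1,1,1]}}

```text
clock: 11.65
position: [0.4976, -0.2617, 0.0882]
tool_rot: [0.67, 0.66, 0.243, -0.237]
contact_force: [0.5, -0.2, -0.8]
finger_gap: 0.248
grasp_force: 30.0
```

>>> {"name": "step_arm", "arguments": {"angular": [[0.2,0,-0.24],[0.2,0,-0.24],[0.2,0,-0.24],[0.2,0,-0.24],[0,0,0]], "delta_pos": [[0,0,0],[0,0,0],[0,0,0],[0,0,0],[0,0,0]], "gripper": [1,1,1,1,1]}}

```text
clock: 12.07
position: [0.4972, -0.2598, 0.084]
tool_rot: [0.617, 0.708, 0.225, -0.258]
contact_force: [0.5, 0.6, -1.0]
finger_gap: 0.246
grasp_force: 30.0
```

>>> {"name": "step_arm", "arguments": {"angular": [[0,0,0],[0,0,0],[0,0,0],[0,0,0],[0,0,0]], "delta_pos": [[0.54,0.32,0.45],[0.54,0.32,0.45],[0.54,0.32,0.45],[0.54,0.32,0.45],[0.54,0.32,0.45]], "gripper": [1,1,1,1,1]}}

```text
clock: 12.48
position: [0.5304, -0.148, 0.0846]
tool_rot: [0.619, 0.707, 0.224, -0.257]
contact_force: [-0.0, -0.4, -0.6]
finger_gap: 0.249
grasp_force: 30.0
```

>>> {"name": "step_arm", "arguments": {"angular": [[0,0,0],[0,0,0],[0,0,0],[0,0,0],[0,0,0]], "delta_pos": [[0.54,0.32,0.45],[0.54,0.32,0.45],[0.54,0.32,0.45],[0.54,0.32,0.45],[0,0,0]], "gripper": [1,1,1,1,1]}}

```text
clock: 12.9
position: [0.5576, -0.0537, 0.0863]
tool_rot: [0.616, 0.709, 0.225, -0.258]
contact_force: [-0.1, 1.1, -0.5]
finger_gap: 0.249
grasp_force: 30.0
```

```bash
python3 - <<'E'
from h import *
import pickle
s,M=st((.5628,-.0383,.085)); print(s['q'])
print('final above',M.T@(np.array((.547,.0806,.085))-s['position'])/.03)
f=grab('wrist','pics/w6.png');pickle.dump(f,open('f6.pkl','wb'))
# predicted blank top face: corners from gripped geometry
h=np.array([-.132,.991,0]);y=np.array([.991,.132,0]);c=s['position']+.05*h;c[2]=s['position'][2]-.0248+.018
print(proj(f,[c+.07*h-.011*y,c+.07*h+.011*y,c-.07*h-.011*y,c-.07*h+.011*y]))
E
```

```text
12.9 [ 0.5576 -0.0537  0.0863] z [-0.0889  0.638  -0.7649] y [0.9902 0.1398 0.0014] F [-0.0604  1.078  -0.5161] gap 0.24913812059809576 gf 29.98543471097946
to go, rows of tool: [0.341  0.2439 0.3461]
[ 0.8819  0.6185 -0.6339  1.6524 -0.2885  1.2947  0.5515]
final above [3.399  0.2764 2.9216]
[[259.0849  90.4065]
 [295.33    90.6753]
 [250.8851 334.6041]
 [299.4275 335.0166]]
```

View pics/w6.png

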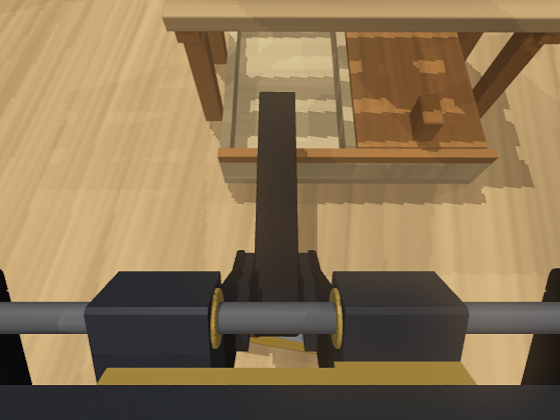

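The held blank is straight and level, with its tip at (260–295, 92) against a prediction of (259–295, 90). It points into the compartment, which spans columns 233–341 at row 148, and the parked cover is clear. I'll insert it.

>>> {"name": "step_arm", "arguments": {"angular": [[0,0,0],[0,0,0],[0,0,0],[0,0,0],[0,0,0]], "delta_pos": [[0.34,0.06,0.29],[0.34,0.06,0.29],[0.34,0.06,0.29],[0.34,0.05,0.29],[0.34,0.05,0.29]], "gripper": [1,1,1,1,1]}}

```text
clock: 13.37
position: [0.5561, 0.0076, 0.0843]
tool_rot: [0.619, 0.707, 0.225, -0.257]
contact_force: [0.6, -0.2, -0.7]
finger_gap: 0.251
grasp_force: 30.0
```

>>> {"name": "step_arm", "arguments": {"angular": [[0,0,0],[0,0,0],[0,0,0],[0,0,0],[0,0,0]], "delta_pos": [[0.34,0,0.29],[0.34,0,0.29],[0.34,0,0.29],[0.34,0,0.29],[0.2,0,0.17]], "gripper": [1,1,1,1,1]}}

```text
clock: 13.78
position: [0.5475, 0.0694, 0.0838]
tool_rot: [0.619, 0.708, 0.224, -0.257]
contact_force: [-0.3, 0.8, 0.0]
finger_gap: 0.247
grasp_force: 30.0
```

>>> {"name": "step_arm", "arguments": {"angular": [[0,0,0],[0,0,0],[0,0,0],[0,0,0],[0,0,0]], "delta_pos": [[0,0,0],[0,0,0],[0,0,0],[0,0,0],[0,0,0]], "gripper": [1,1,1,1,1]}}

```text
clock: 14.2
position: [0.5487, 0.0659, 0.0835]
tool_rot: [0.62, 0.707, 0.225, -0.256]
contact_force: [0.1, 0.9, -0.1]
finger_gap: 0.25
grasp_force: 30.0
```

```bash
python3 - <<'E'
from h import *
import pickle
s,M=st((.547,.0806,.085)); print(s['q'],M)
f=grab('wrist','pics/w7.png');pickle.dump(f,open('f7.pkl','wb'))
# box inner corners predicted vs. picture: print colour profile along row through compartment front
C=np.array([.588,.1365,0]);bx=np.array([-.132,.991,0]);by=np.array([-.991,-.132,0])
w=lambda x,y,z:C+bx*x+by*y+np.array([0,0,z])
print(proj(f,[w(-.085,.097,.04),w(-.085,-.097,.04),w(-.078,.09,.032),w(-.078,.006,.032),w(-.04,.12,.102),w(-.04,-.12,.102),w(-.072,-.047,.0605)]))
im=f['img'].astype(int)
for r in (150,200,215,230): print(r,[tuple(im[r,c]) for c in range(100,480,20)])
E
```

```text
14.2 [0.5487 0.0659 0.0835] z [-0.0838  0.6353 -0.7677] y [ 0.9915  0.1304 -0.0003] F [ 0.0619  0.8881 -0.0974] gap 0.2501060821295341 gf 29.984544217586517
to go, rows of tool: [0.4116 0.0083 0.2768]
[ 0.7888  0.5471 -0.703   1.7882 -0.3592  1.1408  0.4464] [[-0.0999  0.9915 -0.0838]
 [ 0.7612  0.1304  0.6353]
 [ 0.6408 -0.0003 -0.7677]]
[[187.0746 338.9224]
 [539.885  338.3478]
 [203.5707 326.6377]
 [348.8014 326.4037]
 [110.7377 222.7812]
 [661.6379 221.9757]
 [462.4449 309.5759]]
150 [(np.int64(217), np.int64(186), np.int64(134)), (np.int64(203), np.int64(171), np.int64(121)), (np.int64(116), np.int64(80), np.int64(46)), (np.int64(116), np.int64(80), np.int64(45)), (np.int64(110), np.int64(75), np.int64(42)), (np.int64(94), np.int64(67), np.int64(39)), (np.int64(116), np.int64(98), np.int64(70)), (np.int64(217), np.int64(194), np.int64(147)), (np.int64(83), np.int64(68), np.int64(51)), (np.int64(84), np.int64(67), np.int64(50)), (np.int64(210), np.int64(186), np.int64(140)), (np.int64(208), np.int64(185), np.int64(140)), (np.int64(200), np.int64(176), np.int64(131)), (np.int64(17
[... 2222 characters left out ...]
67), np.int64(36)), (np.int64(105), np.int64(71), np.int64(41)), (np.int64(190), np.int64(162), np.int64(114)), (np.int64(148), np.int64(129), np.int64(92)), (np.int64(188), np.int64(164), np.int64(121)), (np.int64(60), np.int64(48), np.int64(33)), (np.int64(62), np.int64(50), np.int64(34)), (np.int64(148), np.int64(127), np.int64(91)), (np.int64(198), np.int64(176), np.int64(131)), (np.int64(105), np.int64(87), np.int64(60)), (np.int64(129), np.int64(92), np.int64(54)), (np.int64(125), np.int64(88), np.int64(50)), (np.int64(121), np.int64(85), np.int64(47)), (np.int64(124), np.int64(86), np.int64(49)), (np.int64(123), np.int64(84), np.int64(48)), (np.int64(131), np.int64(90), np.int64(51))]
```

```bash
python3 - <<'E'
from h import *
import pickle
f=pickle.load(open('f7.pkl','rb'))
C=np.array([.588,.1365,0]);bx=np.array([-.132,.991,0]);by=np.array([-.991,-.132,0])
im=f['img'].astype(int)
for c in (240,330,400): print('col',c,im[212:236,c,0])
for r in (140,236): print('row',r,im[r,140:480:4].sum(1))
def tobox(u,v,z):
    d=onz(f,u,v,z)-C; return d@bx,d@by
for v in (220,222,224,226): print(v,tobox(330,v,.102))
for u in (200,210,220,340,350): print(u,tobox(u,236,.032))
E
```

```text
col 240 [195 195 198 183 166 120 117 116 117 117 118 115 136 150 149 146 187 185 188 211 198 198 205 200]
col 330 [204 204 199 186 145 118 118 119 119 121 119 115 152 149 148 145 178 196 194 195 196 197 197 198]
col 400 [194 195 179 163 122 116 115 116 118 117 116 120 123 123 123 123 122 122 121 122 120 121 120 119]
row 140 [292 291 292 294 295 291 293 291 296 296 296 298 296 299 298 298 302 306 306 307 308 310 310 315 309 314 312 314 312 313 313 315 313 313 312 314 314 308 314 309 311 311 311 310
 312 310 308 315 282 285 281 281 280 278 278 282 276 275 273 278 271 275 267 270 269 266 269 265 265 265 263 259 259 262 263 260 260 261 258 262 258 260 259 258 259]
row 236 [507 506 482 486 502 504 299 217 213 215 216 211 161 168 162 310 391 389 228 242 372 373 372 368 510 511 541 539 539 119 131 135 133 140 140 140 143 142 143 137 375 372 373 374
 448 505 505 506 509 364 255 356 355 358 253 266 266 260 251 258 256 258 255 258 259 252 264 270 258 262 258 255 256 258 256 258 243 250 274 272 264 266 262 256 251]
220 (np.float64(-0.03883404151806249), np.float64(0.02444256016684012))
222 (np.float64(-0.039766129047236656), np.float64(0.024498662129367167))
224 (np.float64(-0.04069390037732305), np.float64(0.02455450430165785))
226 (np.float64(-0.04161738541947243), np.float64(0.02461008848405201))
200 (np.float64(-0.022911332123435848), np.float64(0.09648399902041857))
210 (np.float64(-0.022921259539228283), np.float64(0.09010522424964898))
220 (np.float64(-0.02293118690387845), np.float64(0.08372648233991258))
340 (np.float64(-0.023050311290725652), np.float64(0.007184142491236))
350 (np.float64(-0.023060237990562015), np.float64(0.0008058277518243179))
```

The slat edge measures at box x = -40.5 mm and the compartment walls agree to about 1 mm. I'll finish the insertion, then lower.

>>> {"name": "step_arm", "arguments": {"angular": [[0,0,0],[0,0,0],[0,0,0],[0,0,0],[0,0,0]], "delta_pos": [[0.2,0,0.14],[0.21,0,0.14],[0,0,0],[0,0,0],[0,0,0]], "gripper": [1,1,1,1,1]}}

```text
clock: 14.67
position: [0.5463, 0.0818, 0.085]
tool_rot: [0.619, 0.707, 0.224, -0.257]
contact_force: [-0.1, -0.5, -0.8]
finger_gap: 0.247
grasp_force: 30.0
```

>>> {"name": "step_arm", "arguments": {"angular": [[0,0,0],[0,0,0],[0,0,0],[0,0,0],[0,0,0]], "delta_pos": [[-0.2,0,0.24],[-0.2,0,0.24],[-0.2,0,0.24],[-0.2,0,0.24],[0,0,0]], "gripper": [1,1,1,1,1]}}

```text
clock: 15.08
position: [0.5448, 0.0815, 0.045]
tool_rot: [0.62, 0.707, 0.224, -0.258]
contact_force: [0.5, -1.0, -0.7]
finger_gap: 0.249
grasp_force: 30.0
```

```bash
python3 - <<'E'
from h import *
s,M=st((.547,.0806,.0330))
E
```

```text
15.0833 [0.5448 0.0815 0.045 ] z [-0.0877  0.6361 -0.7666] y [ 0.9913  0.1319 -0.004 ] F [ 0.4986 -0.9884 -0.6539] gap 0.24899477836366882 gf 29.984417259693146
to go, rows of tool: [-0.2865  0.0718  0.2795]
```

>>> {"name": "step_arm", "arguments": {"angular": [[0,0,0],[0,0,0],[0,0,0],[0,0,0],[0,0,0]], "delta_pos": [[-0.1,0.03,0.1],[-0.1,0.03,0.1],[-0.06,0,0.06],[0,0,0],[0,0,0]], "gripper": [1,1,1,1,1]}}

```text
clock: 15.5
position: [0.5483, 0.081, 0.0366]
tool_rot: [0.619, 0.707, 0.225, -0.257]
contact_force: [0.5, 0.0, 0.4]
finger_gap: 0.249
grasp_force: 30.0
```

```bash
python3 - <<'E'
from h import *
s,M=st((.547,.0806,.0330))
E
```

```text
15.5 [0.5483 0.081  0.0366] z [-0.0849  0.6356 -0.7674] y [ 0.9913  0.132  -0.0003] F [0.4613 0.0422 0.3647] gap 0.24853102294611426 gf 29.984415471553802
to go, rows of tool: [-0.0819 -0.0439  0.0883]
```

>>> {"name": "step_arm", "arguments": {"angular": [[0,0,0],[0,0,0],[0,0,0],[0,0,0],[0,0,0]], "delta_pos": [[-0.04,0,0.045],[-0.03,0,0.04],[0,0,0],[0,0,0],[0,0,0]], "gripper": [1,1,1,1,1]}}

```text
clock: 15.92
position: [0.5483, 0.0809, 0.0333]
tool_rot: [0.619, 0.707, 0.225, -0.257]
contact_force: [-0.6, 0.1, -0.7]
finger_gap: 0.249
grasp_force: 30.0
```

>>> {"name": "step_arm", "arguments": {"angular": [[0,0,0],[0,0,0],[0,0,0],[0,0,0],[0,0,0]], "delta_pos": [[0,0,0],[0,0,0],[0,0,0],[0,0,0],[0,0,0]], "gripper": [0.4,0.3,0.16,0.16,0.16]}}

```text
clock: 16.33
position: [0.5483, 0.081, 0.0333]
tool_rot: [0.619, 0.707, 0.225, -0.257]
contact_force: [-0.0, 0.2, 0.8]
finger_gap: 0.403
grasp_force: 0.0
```

>>> {"name": "step_arm", "arguments": {"angular": [[0,0,0],[0,0,0],[0,0,0],[0,0,0],[0,0,0]], "delta_pos": [[0,0,0],[0,0,-0.2],[0,0,-0.5],[0,0,-0.9],[0,0,-0.9]], "gripper": [0.16,0.16,0.16,0.16,0.16]}}

```text
clock: 16.75
position: [0.5539, 0.0333, 0.0915]
tool_rot: [0.619, 0.707, 0.224, -0.258]
contact_force: [0.9, 0.2, 0.8]
finger_gap: 0.419
grasp_force: 0.0
```

>>> {"name": "step_arm", "arguments": {"angular": [[0,0,0],[0,0,0],[0,0,0],[0,0,0],[0,0,0]], "delta_pos": [[0,0,-0.8],[0,0,-0.7],[0,0,0],[0,0,0],[0,0,0]], "gripper": [0.16,0.16,-0.2,-0.4,-0.4]}}

```text
clock: 17.17
position: [0.5578, 0.0054, 0.1248]
tool_rot: [0.619, 0.707, 0.224, -0.257]
contact_force: [-0.4, 0.7, -0.6]
finger_gap: 0.57
grasp_force: 0.0
```

```bash
python3 - <<'E'
from h import *
import pickle
# target above knob (parked) with 0.12 m standoff along tool z
s,M=st((.6439,.0775,.0638)); print(s['q'])
f=grab('wrist','pics/w8.png');pickle.dump(f,open('f8.pkl','wb'))
C=np.array([.588,.1365,0]);bx=np.array([-.132,.991,0]);by=np.array([-.991,-.132,0])
m=((f['img'].max(2)<95)).astype(np.uint8)
cs,_=cv2.findContours(m,cv2.RETR_EXTERNAL,cv2.CHAIN_APPROX_NONE)
for c in cs:
    if cv2.contourArea(c)>150:
        r=cv2.minAreaRect(c);b=cv2.boxPoints(r)
        print(cv2.contourArea(c),np.round(r[0],1),np.round(r[1],1),[(round(float((onz(f,*p,.026)-C)@bx),4),round(float((onz(f,*p,.026)-C)@by),4)) for p in b])
w=lambda x,y,z:C+bx*x+by*y+np.array([0,0,z])
print('expected blank top px',proj(f,[w(-.07,.059,.026),w(-.07,.037,.026),w(-.042,.059,.026),w(-.042,.037,.026)]))
im=f['img'].astype(int);a=proj(f,w(-.055,.048,.026))[0].round().astype(int);print(a)
print(im[a[1],a[0]-60:a[0]+60:3].sum(1)); print(im[a[1]-40:a[1]+50:3,a[0]].sum(1))
E
```

```text
17.1667 [0.5578 0.0054 0.1248] z [-0.0861  0.6357 -0.7671] y [ 0.9911  0.1328 -0.0012] F [-0.3964  0.7344 -0.6025] gap 0.5704215802219821 gf 0.0
to go, rows of tool: [0.2323 3.1668 2.8411]
[ 0.8463  0.5333 -0.6811  1.6947 -0.3412  1.282   0.4705]
76548.5 [279.5 334.5] [169. 559.] [(-0.0798, 0.2592), (-0.0795, -0.1698), (-0.1921, -0.1352), (-0.1925, 0.2251)]
330.0 [399.6 217.7] [37.1 24.3] [(-0.0444, -0.0363), (-0.0336, -0.0547), (-0.0614, -0.0656), (-0.0714, -0.0477)]
2228.5 [276.5 198.5] [89. 27.] [(0.0058, 0.0585), (0.0058, 0.0352), (-0.074, 0.0364), (-0.074, 0.0573)]
203.0 [207.  175.6] [48.1  6.4] [(0.0057, 0.1162), (0.0079, 0.1112), (-0.0351, 0.0944), (-0.037, 0.0992)]
1228.0 [488.2 161.9] [31.1 89.4] [(-0.0119, -0.0923), (0.0357, -0.1686), (0.0082, -0.1755), (-0.0363, -0.1012)]
220.0 [277. 109.] [10. 22.] [(0.059, 0.0565), (0.059, 0.0363), (0.0478, 0.0364), (0.0478, 0.0564)]
258.0 [455.5 108. ] [10.8 33.4] [(0.0598, -0.1021), (0.0614, -0.133), (0.0493, -0.1308), (0.0477, -0.1003)]
1559.5 [369.8  53.3] [71.8 45.6] [(0.0926, -0.0076), (0.1526, -0.012), (0.1511, -0.085), (0.0913, -0.076)]
4770.0 [471.5  64.9] [125.1  79.4] [(0.1069, -0.0704), (0.2003, -0.129), (0.1051, -0.2135), (0.0282, -0.1529)]
1273.5 [382.   13.5] [27. 68.] [(0.1965, -0.0294), (0.1965, -0.102), (0.1567, -0.096), (0.1567, -0.0264)]
expected blank top px [[260.8774 237.9647]
 [289.1463 237.9792]
 [261.4791 204.9462]
 [288.6818 204.9569]]
[275 220]
[376 376 356 248 348 362 360 362 350 507 504 534 532 520 386 466 402 132 128 134 134 135 131 129 132 209 365 495 501 504 510 511 404 418 503 505 511 257 258 338]
[137 144 138 134 137 131 132 132 171 175 174 177 180 131 134 133 132 133 135 124 123 110 344 338 350 185 270 303 282 350]
```

The blank lies flat and centred, with its front edge at about x = -70 mm and y from 36 to 58 mm. Now for the knob.

>>> {"name": "step_arm", "arguments": {"angular": [[0,0,0],[0,0,0],[0,0,0],[0,0,0],[0,0,0]], "delta_pos": [[0.05,0.64,0],[0.05,0.64,0],[0.05,0.64,0],[0.05,0.64,0],[0.03,0.6,0]], "gripper": [-0.4,-0.4,-0.4,-0.4,-0.4]}}

```text
clock: 17.63
position: [0.6516, 0.0243, 0.1286]
tool_rot: [0.619, 0.707, 0.224, -0.258]
contact_force: [-0.4, -0.1, -0.4]
finger_gap: 0.695
grasp_force: 0.0
```

>>> {"name": "step_arm", "arguments": {"angular": [[0,0,0],[0,0,0],[0,0,0],[0,0,0],[0,0,0]], "delta_pos": [[0,0,0.4],[0,0,0.6],[0,0,0.4],[0,0,0],[0,0,0]], "gripper": [-0.4,-0.4,-0.4,-0.4,-0.4]}}

```text
clock: 18.05
position: [0.6466, 0.0504, 0.0965]
tool_rot: [0.619, 0.707, 0.224, -0.258]
contact_force: [0.5, -0.7, 0.5]
finger_gap: 0.701
grasp_force: 0.0
```

```bash
python3 - <<'E'
from h import *
s,M=st((.6439,.0775,.0638))
E
```

```text
18.05 [0.6466 0.0504 0.0965] z [-0.0882  0.6361 -0.7666] y [ 0.991   0.1339 -0.0029] F [ 0.4779 -0.7484  0.529 ] gap 0.7005262992668466 gf 0.0
to go, rows of tool: [-0.003   0.0359  1.4181]
```

>>> {"name": "step_arm", "arguments": {"angular": [[0,0,0],[0,0,0],[0,0,0],[0,0,0],[0,0,0]], "delta_pos": [[0,0.03,0.5],[0,0,0.5],[0,0,0.4],[0,0,0],[0,0,0]], "gripper": [-0.4,-0.4,-0.4,-0.4,-0.4]}}

```text
clock: 18.47
position: [0.6451, 0.076, 0.0653]
tool_rot: [0.619, 0.707, 0.224, -0.257]
contact_force: [0.7, -0.9, 0.9]
finger_gap: 0.698
grasp_force: 0.0
```

>>> {"name": "step_arm", "arguments": {"angular": [[0,0,0],[0,0,0],[0,0,0],[0,0,0],[0,0,0]], "delta_pos": [[0,0,0],[0,0,0],[0,0,0],[0,0,0],[0,0,0]], "gripper": [0.2,0.5,0.7,0.9,1], "grip_force": 15}}

```text
clock: 18.88
position: [0.6457, 0.0755, 0.0656]
tool_rot: [0.619, 0.707, 0.225, -0.256]
contact_force: [-0.5, -0.3, -0.5]
finger_gap: 0.406
grasp_force: 0.0
```

>>> {"name": "step_arm", "arguments": {"angular": [[0,0,0],[0,0,0],[0,0,0],[0,0,0],[0,0,0]], "delta_pos": [[0,0,0],[0,0,0],[0,0,0],[0,0,0],[0,0,0]], "gripper": [1,1,1,1,1]}}

```text
clock: 19.3
position: [0.644, 0.0758, 0.0652]
tool_rot: [0.619, 0.707, 0.223, -0.258]
contact_force: [-4.7, -2.1, 2.9]
finger_gap: 0.159
grasp_force: 15.0
```

```bash
python3 - <<'E'
from h import *
s,M=st((.6439-.991*.095,.0775-.1315*.095,.0638))
E
```

```text
19.3 [0.644  0.0758 0.0652] z [-0.0882  0.6353 -0.7672] y [ 0.991  0.134 -0.003] F [-4.7337 -2.1054  2.8773] gap 0.15931671601819086 gf 14.997270405292511
to go, rows of tool: [ 0.0149 -3.1608  0.084 ]
```

Gripped. I'll slide it shut by 95 mm, or 3.17 units.

>>> {"name": "step_arm", "arguments": {"angular": [[0,0,0],[0,0,0],[0,0,0],[0,0,0],[0,0,0]], "delta_pos": [[0,-0.3,0],[0,-0.6,0],[0,-0.7,0],[0,-0.7,0],[0,-0.5,0]], "gripper": [1,1,1,1,1]}}

```text
clock: 19.72
position: [0.5615, 0.0644, 0.0652]
tool_rot: [0.62, 0.707, 0.225, -0.256]
contact_force: [2.0, -0.7, -1.2]
finger_gap: 0.16
grasp_force: 15.0
```

>>> {"name": "step_arm", "arguments": {"angular": [[0,0,0],[0,0,0],[0,0,0],[0,0,0],[0,0,0]], "delta_pos": [[0,-0.2,0],[0,-0.15,0],[0,-0.1,0],[0,0,0],[0,0,0]], "gripper": [1,1,1,1,1]}}

```text
clock: 20.13
position: [0.5497, 0.0628, 0.0652]
tool_rot: [0.62, 0.707, 0.225, -0.256]
contact_force: [2.7, -0.8, -2.3]
finger_gap: 0.154
grasp_force: 15.0
```

```bash
python3 - <<'E'
from h import *
s,M=st((.6439-.991*.095,.0775-.1315*.095,.0638))
E
```

```text
20.1333 [0.5497 0.0628 0.0652] z [-0.0835  0.635  -0.768 ] y [0.9913 0.1314 0.0008] F [ 2.65   -0.8066 -2.3335] gap 0.15437606676851207 gf 15.008002370595932
to go, rows of tool: [0.0263 0.0117 0.0842]
```

Travel is now 95.2 mm. I'll push slightly more to confirm the stop, then unload and release.

>>> {"name": "step_arm", "arguments": {"angular": [[0,0,0],[0,0,0],[0,0,0],[0,0,0],[0,0,0]], "delta_pos": [[0,-0.1,0],[0,-0.07,0],[0,0,0],[0,0,0],[0,0,0]], "gripper": [1,1,1,1,1]}}

```text
clock: 20.55
position: [0.5493, 0.0627, 0.0654]
tool_rot: [0.621, 0.707, 0.228, -0.252]
contact_force: [15.0, 6.1, -11.5]
finger_gap: 0.157
grasp_force: 15.0
```

```bash
python3 - <<'E'
from h import *
s,M=st((.6439-.991*.095,.0775-.1315*.095,.0638))
E
```

```text
20.55 [0.5493 0.0627 0.0654] z [-0.0735  0.6351 -0.7689] y [0.992  0.1259 0.0093] F [ 15.0337   6.1172 -11.4504] gap 0.15746222464100576 gf 15.025860741734505
to go, rows of tool: [0.0223 0.0241 0.0879]
```

>>> {"name": "step_arm", "arguments": {"angular": [[0,0,0],[0,0,0],[0,0,0],[0,0,0],[0,0,0]], "delta_pos": [[0,0.15,0],[0,0,0],[0,0,0],[0,0,0],[0,0,0]], "gripper": [1,1,0,-0.3,-0.4]}}

```text
clock: 20.97
position: [0.5471, 0.0637, 0.0654]
tool_rot: [0.619, 0.707, 0.224, -0.258]
contact_force: [0.1, 0.3, -1.1]
finger_gap: 0.306
grasp_force: 0.0
```

>>> {"name": "step_arm", "arguments": {"angular": [[0,0,0],[0,0,0],[0,0,0],[0,0,0],[0,0,0]], "delta_pos": [[0,0,0],[0,0,-0.3],[0,0,-0.8],[0,0,-1],[0,0,-1]], "gripper": [-0.4,-0.4,-0.4,-0.4,-0.4]}}

```text
clock: 21.38
position: [0.5554, 0.0035, 0.1379]
tool_rot: [0.619, 0.707, 0.224, -0.257]
contact_force: [0.6, 0.5, 0.4]
finger_gap: 0.658
grasp_force: 0.0
```

>>> {"name": "step_arm", "arguments": {"angular": [[0,0,0],[0,0,0],[0,0,0],[0,0,0],[0,0,0]], "delta_pos": [[0,0,-1],[0,0,-0.8],[0,0,0],[0,0,0],[0,0,0]], "gripper": [-0.4,-0.4,-0.4,-0.4,-0.4]}}

```text
clock: 21.8
position: [0.56, -0.0298, 0.1778]
tool_rot: [0.619, 0.707, 0.224, -0.257]
contact_force: [0.1, 0.4, -0.3]
finger_gap: 0.699
grasp_force: 0.0
```

```bash
python3 - <<'E'
from h import *
import pickle
s,M=st()
f=grab('wrist','pics/w9.png');T=grab('top','pics/top9.png');pickle.dump((f,T),open('f9.pkl','wb'))
C=np.array([.588,.1365,0]);bx=np.array([-.132,.991,0]);by=np.array([-.991,-.132,0])
w=lambda x,y,z:C+bx*x+by*y+np.array([0,0,z])
im=f['img'].astype(int)
# cover edge scan along x=-0.068 .. -.045 at z=.0385 in box y from -.02 to .1
for x in (-.072,-.045):
    ys=np.arange(-.02,.102,.003); P=proj(f,[w(x,y,.0385) for y in ys]).round().astype(int)
    print(x,[(round(float(y)*1000),int(im[v,u,0]-im[v,u,2]),int(im[v,u].sum())) for y,(u,v) in zip(ys,P) if 0<=u<560 and 0<=v<420])
# offcut and other items unchanged in top view
T0=pickle.load(open('f0.pkl','rb'))['top']
d=(np.abs(T['img'].astype(int)-T0['img']).sum(2)>90).astype(np.uint8)
cs,_=cv2.findContours(cv2.morphologyEx(d,cv2.MORPH_OPEN,np.ones((2,2))),0,2);print([cv2.boundingRect(c) for c in cs if cv2.contourArea(c)>6])
E
```

```text
21.8 [ 0.56   -0.0298  0.1778] z [-0.0863  0.6358 -0.767 ] y [ 0.9911  0.1328 -0.0014] F [ 0.1136  0.3925 -0.2558] gap 0.6993673664445469 gf 0.0
-0.072 [(-20, 53, 314), (-17, 51, 318), (-14, 52, 316), (-11, 53, 319), (-8, 53, 323), (-5, 54, 325), (-2, 54, 334), (1, 47, 279), (4, 64, 210), (7, 94, 301), (10, 64, 209), (13, 65, 215), (16, 66, 209), (19, 65, 208), (22, 95, 314), (25, 72, 230), (28, 72, 236), (31, 72, 232), (34, 72, 233), (37, 73, 232), (40, 75, 235), (43, 61, 189), (46, 59, 189), (49, 61, 192), (52, 59, 195), (55, 75, 238), (58, 75, 237), (61, 74, 244), (64, 71, 229), (67, 70, 224), (70, 89, 288), (73, 70, 229), (76, 72, 227), (79, 70, 227), (82, 70, 228), (85, 98, 328), (88, 71, 232), (91, 74, 239), (94, 51, 315), (97, 76, 425), (100, 77, 435)]
-0.045 [(-20, 67, 458), (-17, 67, 458), (-14, 66, 439), (-11, 65, 444), (-8, 65, 447), (-5, 65, 453), (-2, 65, 461), (1, 57, 356), (4, 93, 308), (7, 92, 300), (10, 90, 297), (13, 94, 303), (16, 96, 324), (19, 98, 324), (22, 100, 332), (25, 100, 334), (28, 93, 296), (31, 95, 304), (34, 94, 308), (37, 92, 293), (40, 72, 230), (43, 71, 219), (46, 69, 222), (49, 68, 222), (52, 68, 221), (55, 69, 226), (58, 103, 338), (61, 107, 351), (64, 102, 337), (67, 98, 333), (70, 101, 341), (73, 101, 329), (76, 101, 334), (79, 102, 340), (82, 102, 331), (85, 97, 327), (88, 74, 239), (91, 77, 252), (94, 54, 353), (97, 64, 292), (100, 67, 304)]
[(309, 403, 21, 17), (269, 369, 19, 12), (521, 362, 39, 50), (311, 361, 4, 4), (333, 347, 117, 73), (440, 280, 103, 64), (392, 279, 11, 52), (542, 231, 17, 17), (317, 227, 54, 12), (203, 222, 3, 7), (235, 218, 5, 7), (272, 209, 21, 8), (198, 195, 5, 3), (185, 189, 3, 10), (212, 187, 6, 9), (227, 184, 13, 11), (437, 160, 3, 11), (268, 132, 171, 200)]
```

The cover spans y from 2 to 94 mm in the box, so it is fully shut, and the hand is clear.

```bash
python3 -c "
from cell import sign_off
print(sign_off())"
```

```text
the job is handed in; nothing more can be done
None
```

I slid the cover fully back, laid the long blank flat in the compartment under the shelf, shut the cover to its stop and handed the job in at about 22 s; no knock showed in the force readings, but I did not re-measure the other items at the end.

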